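# Find and seat the rocking canister lid

### The arm

A 6-joint arm with a two-finger parallel gripper is mounted at the origin on the work surface. World frame = base frame: x ahead of the robot, y to its left, z up, the work surface at z = 0. Lengths are in m, angles in rad, forces in N, time in s.
With the tool pointing down it reaches from about 0.275 to 0.825 m from the base axis. Payload 4.9 kg.
Tool frame: the origin (TCP) lies midway between the tips of the shut fingers; the grasp point (between the pads) lies 19 mm behind it (bot.grip_depth is the distance from the TCP to the grasp point, in m); z points along the fingers, y is the line along which they close (so a half turn about z gives the same grasp; the last joint's range is limited). The gripper opens to 85 mm and grips with 20 to 120 N. Pads are 22 mm wide; open, the fingers measure 114 mm over their backs; the gripper's body (76 mm by 85 mm) begins 54 mm behind the grasp point. The pads swing forward as they close: fully open they stand 13 mm farther back than shut.
Start: joints at [1.199, 0.326, -0.193, 1.052, 0, 1.437], TCP at [0.13, 0.535, 0.231] pointing down, gripper open.
Joint ranges: [-2.65, 2.65], [-0.97, 1.79], [-1.3, 1.35], [-1.93, 2.1], [-1.47, 1.37], [-3.14, 3.14]. Speed limits (rad/s): [2.57, 2.57, 3.14, 3.14, 3.14, 3.14].

### API

Orientations are given as a unit quaternion [w, x, y, z].
In Python, from cell import bot gives the robot as it stands. Calls block until the motion is done:
- bot.move_pose(position, orientation): joint-space move of the TCP to a pose.
- bot.move_linear(position, speed=0.15, rotation=None, until_force=None): straight line of the TCP; rotation=None keeps the orientation; speed is the mean speed in m/s. With until_force (N) it stops when the force on the tool has changed by that much, and returns True; else False.
- bot.goto_joints(angles): joint-space move.
- bot.set_gripper(opening, grasp_force=None): opening from 0.0 (shut) to 1.0 (fully open); grasp_force is the grip in N (None keeps the last); returns when the fingers have stopped.
- bot.wait(seconds).
- bot.solve_ik(position, orientation): joint angles nearest the present ones, or None.
- bot.camera(name): name is "side" or "top" or "wrist"; returns the picture (420x560x3 uint8, red, green, blue); there is no depth.
- bot.calibration(name): a dict with "mtx" (3x3 intrinsics, pixels), "extrinsics" (4x4, takes a point from world to camera coordinates); the wrist camera has in their place "hand_eye" (4x4, takes a point from camera to tool coordinates, whose origin is the TCP and whose axes are the flange's). Camera axes: x right, y down, z forward; pixel columns grow to the right and rows downward; lengths in m; the calibration is good to about 2 mm. A picture is of the moment at which its call begins: read the wrist's pose just before it. calibration takes no time and is no camera call.
A pose or a line that the arm cannot do raises bot.PlanningError and nothing moves.
- bot.close_job(): hands the job in, once; it reports no verdict.
Trained networks look in the newest picture that a camera, given by its name, has taken for a name from the list of things; names that differ only in an ending like _2 or _b are one class to them, and where a whole thing is asked for, a point or a joint stands for the part that bears it (a point fixed in the world has none). Each returns a list of dicts, best first, with "confidence" (0 to 1); they miss things now and then, are a little off and sometimes report something else, mostly with a low value. They report only what shows in the picture. A call takes as long as a camera call. They do not tell look-alikes from the thing itself.
- bot.search_frame(camera, thing): "bbox" ([left, top, width, height] in pixels, round what is visible of it).
Readings, each from a call of its own:
- bot.read_clock(): time.
- bot.read_joint_positions(): joint angles.
- bot.read_joint_vel(): joint speeds.
- bot.read_joint_efforts(): joint torques, N m.
- bot.read_position(): TCP position.
- bot.read_tool_rot(): TCP orientation.
- bot.read_ft_force(): force on the tool from outside, world axes, zero at the start.
- bot.read_moment(): the same for the moment, N m.
- bot.read_gripper_width(): opening from 0.0 (shut) to 1.0 (fully open).
Only numpy, scipy, OpenCV 4.12 (cv2) and the standard library are available. Lean on these libraries where they do the work, as an engineer would, in place of code of your own. Each camera call takes 0.05 s, during which the arm holds its last target. There are 200 camera calls.

### The job

One of the four identical square canister lids on the serving board is not seated: test the lids by pressing lightly with a fingertip near an edge until you find the one that rocks, then press that lid down in its middle until it is fully home, and come away. Only press: do not lift, pinch or push off any lid, and leave the cups, spoon, bottle, pen and book where they are.

Things in the scene. Friction and masses are not known exactly. Their poses are not given: they have to be found in the camera images.
- lid_1_top (a point): Lid 1, near left on the board: plain metal, 92 x 92 mm, flat 4 mm top plate, 14 mm skirt hanging with 3 mm play round the neck of a dark blue canister 82 mm square. Point: centre of the lid's upper face, 92 mm above the table. z: the lid's upward normal; x, y: along its edges (x about away from the robot, y to its left). Mass about 0.12 kg.
- lid_2_top (a point): Lid 2, near right on the board: same kind, size, point and axes as lid 1. At the start all four lids lie level and at the same height, so only pressing tells which is loose; it differs from start to start. The canisters are fixed and do not slide or tip.
- lid_3_top (a point): Lid 3, far left on the board: same as lid 1. A seated lid bears on a rim up to 41 mm from its middle and does not yield anywhere inside that. The loose lid rocks about 0.15 rad under some 1 N pressed 30 to 41 mm from its middle, until that edge, 4 mm lower, meets the rim; let go, it falls back level.
- lid_4_top (a point): Lid 4, far right on the board: same as lid 1. Whichever lid is loose balances on a 28 mm square stem head hidden under its middle. About 8 N on the middle (within 14 mm of the centre) drives the stem and lid 4 mm down; it stays down, the lid then rests on the rim all round and rocks no more.
- stem (a joint): Travel (m) of the hidden press-in stem under the middle of the one loose lid; it does not tell which lid. 0: not seated, the lid rocks. 0.004: fully home, the lid lies 4 mm lower, on its rim.
- board: Brown wooden serving board, 300 x 380 x 8 mm, fixed on the table, carrying the four canisters in two rows of two (about 130 mm apart along its x, 200 mm along its y); origin at the centre of its underside.
- cup: Bystander: small red paper cup, 62 mm across, 66 mm tall, standing on the board among the canisters; origin at the centre of its underside.
- cup_2: Bystander: red paper cup, 72 mm across, 90 mm tall, on the table to the left; origin at the centre of its underside.
- spoon: Bystander: small spoon with wooden handle, 130 mm long, lying on the board between the near canisters; origin on its underside, handle to its -x.
- bottle: Bystander: clear water bottle with a blue cap, 64 mm across, 200 mm tall, on the table to the left; origin at the centre of its underside.
- pen: Bystander: blue pen, about 130 mm long, 9 mm thick, lying on the table to the right; origin on its underside.
- book: Bystander: closed white book, 138 x 208 x 24 mm, on the table to the right; origin at the centre of its underside.
Things that resemble listed ones, but are neither listed nor needed, are in the scene too. What is shaped like the part that bears lid_4_top but orange or turquoise is not meant.

How it is judged:
By the outcome, as a careful person would: the job done as asked, in the order asked, and still so for the second after the job is handed in, with the robot touching nothing.
It also fails if it takes over 51 s, if anything falls off the work surface, if the arm or the gripper's body presses on something with over 40 N, if the wrist force passes 120 N, or if a joint passes its speed limit or range.

## Working session

There is one attempt and no reset: what is moved stays moved. The work goes in short steps, each a Python script; the robot and the scene stay as the last script left them, time stands still between calls to the robot, and variables do not carry over. Pictures are saved under pics/ and viewed, on a budget of 10 in all, crops included, one or two more only if the job needs it, and the job is handed in when it is done.

```bash
ls; mkdir -p pics; python3 - <<'E'
from cell import bot
import cv2,numpy as np
for c in("top","side"):
    im=bot.camera(c); cv2.imwrite(f"pics/{c}0.png",im[:,:,::-1])
    k=bot.calibration(c); print(c,k["mtx"].tolist(),np.round(k["extrinsics"],4).tolist())
    for t in("lid_1_top","cup","board"):
        for d in bot.search_frame(c,t): print(t,np.round(d["bbox"]),round(d["confidence"],2))
print(bot.read_tool_rot(),bot.read_clock(),bot.calibration("wrist"))
E
```

```text
pics
top [[379.40541213771456, 0.0, 276.42831308763886], [0.0, 379.40541213771456, 215.15456012566372], [0.0, 0.0, 1.0]] [[-0.0259, -0.9995, 0.0157, -0.0056], [-0.9828, 0.0225, -0.1835, 0.4978], [0.183, -0.0202, -0.9829, 1.203], [0.0, 0.0, 0.0, 1.0]]
lid_1_top [241. 202.  28.  32.] 0.56
cup [146. 245.  34.  21.] 0.75
cup [271. 176.  15.  18.] 0.51
side [[479.74247847670887, 0.0, 287.25473412706503], [0.0, 479.74247847670887, 212.31710205396502], [0.0, 0.0, 1.0]] [[0.9572, -0.2895, -0.0074, -0.4856], [-0.1772, -0.5652, -0.8057, 0.1637], [0.2291, 0.7725, -0.5922, 1.086], [0.0, 0.0, 0.0, 1.0]]
lid_1_top [249. 192.  46.  34.] 0.82
cup [196. 148.  28.  37.] 0.95
cup [319. 211.  21.  37.] 0.91
cup [341. 320. 134.  98.] 0.62
board [235. 204. 171. 116.] 0.86
[-2.61204905e-05  1.18624349e-01  9.92939197e-01 -1.22506606e-04] 0.4 {'mtx': array([[310.67194332,   0.        , 284.34037077],
       [  0.        , 310.67194332, 210.93921748],
       [  0.        ,   0.        ,   1.        ]]), 'hand_eye': array([[ 4.84385860e-04, -9.60308154e-01, -2.78940881e-01,
         7.11185112e-02],
       [ 9.99999875e-01,  4.98751104e-04,  1.94702469e-05,
         1.04087827e-04],
       [ 1.20424636e-04, -2.78940856e-01,  9.60308276e-01,
        -1.42459622e-01],
       [ 0.00000000e+00,  0.00000000e+00,  0.00000000e+00,
         1.00000000e+00]])}
```

View pics/top0.png

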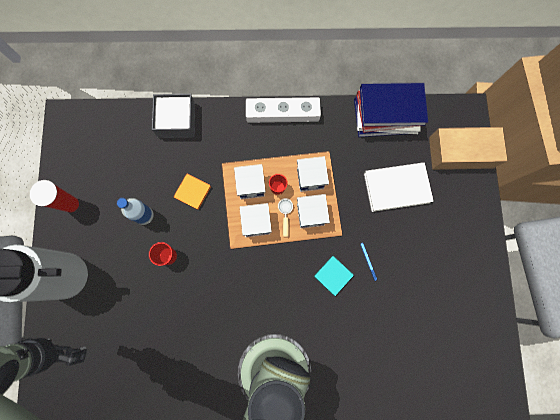

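View pics/side0.png

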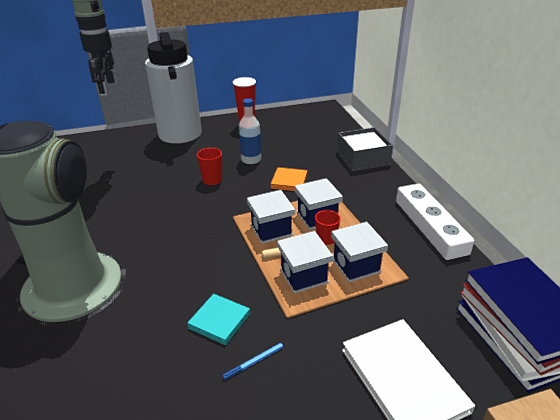

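The top view shows the four board lids near (255,220), (313,210), (249,180) and (313,172). The cup on the board is at (278,184), the bottle at (130,210) and the thermos at (40,270). The white-topped box at (172,113) is a look-alike. I'll back-project the lids at z=0.092, then fly over for one close look.

```bash
cat > h.py <<'E'
from cell import bot
import cv2,numpy as np
from scipy.spatial.transform import Rotation as R
def rot(q): return R.from_quat([q[1],q[2],q[3],q[0]]).as_matrix()
def cam(c,p=None,q=None):
    k=bot.calibration(c)
    if c=="wrist":
        T=np.eye(4);T[:3,:3]=rot(q);T[:3,3]=p
        return k["mtx"],T@k["hand_eye"]
    return k["mtx"],np.linalg.inv(k["extrinsics"])
def back(uv,K,W,z=.092):
    d=W[:3,:3]@np.linalg.solve(K,[uv[0],uv[1],1]); o=W[:3,3]
    return (o+d*(z-o[2])/d[2])[:2]
def quads(im,K,W,th=150,dbg=False):
    """white lid tops: list of (centre xy, yaw deg, size) on z=.092"""
    hsv=cv2.cvtColor(im,cv2.COLOR_RGB2HSV)
    m=((hsv[...,1]<40)&(hsv[...,2]>th)).astype(np.uint8)
    out=[]
    for c in cv2.findContours(m,cv2.RETR_EXTERNAL,cv2.CHAIN_APPROX_NONE)[0]:
        if cv2.contourArea(c)<300: continue
        w=np.array([back(p,K,W) for p in c[:,0].astype(float)],np.float32)
        (x,y),(a,b),ang=cv2.minAreaRect(w)
        if .06<min(a,b) and max(a,b)<.13: out.append((round(x,4),round(y,4),round((ang+45)%90-45,1),round(a,3),round(b,3)))
    return out
E
python3 - <<'E'
from h import *
im=cv2.imread("pics/top0.png")[:,:,::-1].copy()
K,W=cam("top")
for t in(150,190,220,235): print(t,quads(im,K,W,t))
for uv in((255,220),(313,210),(249,180),(313,172)): print(uv,back(uv,K,W))
for q in([0,1,0,0],[0,0,1,0]): print(q,bot.solve_ik([.45,0,.3],q))
p=bot.read_position(); print(p,bot.read_ft_force())
E
```

```text
150 [(0.4771, 0.0508, 5.7, 0.098, 0.091), (0.5047, -0.1321, 5.7, 0.093, 0.094), (0.6095, 0.0676, 5.4, 0.093, 0.091), (0.6317, -0.1361, 5.4, 0.093, 0.094), (0.8441, 0.3199, -1.0, 0.114, 0.11)]
190 [(0.4792, 0.0511, 5.2, 0.093, 0.091), (0.5048, -0.1323, 5.6, 0.093, 0.094), (0.6095, 0.0677, 5.4, 0.093, 0.091), (0.6318, -0.1361, 5.4, 0.093, 0.094), (0.8439, 0.3202, -0.5, 0.112, 0.111)]
220 [(0.4792, 0.0512, 5.1, 0.093, 0.091), (0.505, -0.1334, 5.5, 0.093, 0.091), (0.5795, 0.7219, 5.2, 0.083, 0.081), (0.6096, 0.0677, 5.4, 0.093, 0.091), (0.6323, -0.1378, 5.7, 0.093, 0.091), (0.8445, 0.3198, 0.9, 0.111, 0.11)]
235 [(0.4789, 0.0513, 5.0, 0.092, 0.091), (0.5051, -0.1335, 5.9, 0.093, 0.091), (0.5793, 0.7234, -44.1, 0.082, 0.082), (0.6097, 0.0679, 5.4, 0.092, 0.091), (0.6323, -0.1378, 5.4, 0.093, 0.091), (0.8442, 0.321, -1.0, 0.11, 0.11)]
(255, 220) [0.47493869 0.05131243]
(313, 210) [ 0.50296247 -0.13355478]
(249, 180) [0.6061281  0.06859058]
(313, 172) [ 0.62854752 -0.13903092]
[0, 1, 0, 0] [-0.16429367  0.09837931 -0.30656427  1.16585275  0.          2.97729898]
[0, 0, 1, 0] [-0.16429367  0.09837931 -0.30656427  1.16585275  0.         -0.16429367]
[0.129532   0.53447023 0.23115834] [ 0.25114206 -0.69620235  0.03668959]
```

Lid sizes come out at 92–93 mm, so the estimate is plausible. Next I'll shut the gripper, lift, go over the board and check with the wrist camera.

```bash
python3 - <<'E'
from h import *
bot.set_gripper(0.0)
p=bot.read_position(); bot.move_linear([p[0],p[1],.36],speed=.25)
a=np.radians(5.4)/2
Q=R.from_euler('z',5.4,degrees=True)*R.from_quat([0,1,0,0]); x,y,z,w=Q.as_quat(); q=[w,x,y,z]
bot.move_pose([.52,-.04,.32],q)
p=bot.read_position();qq=bot.read_tool_rot();im=bot.camera("wrist")
K,W=cam("wrist",p,qq)
for t in(150,190,220): print(t,quads(im,K,W,t))
cv2.imwrite("pics/w1.png",im[:,:,::-1])
print(p,q,bot.read_clock(),bot.read_gripper_width())
print(np.round([bot.read_ft_force() for _ in range(5)],2).tolist(),bot.read_clock())
E
```

```text
150 [(0.6316, -0.1376, 5.5, 0.091, 0.091), (0.6091, 0.0669, 5.5, 0.09, 0.091), (0.5684, -0.3462, 7.3, 0.118, 0.111), (0.5049, -0.1339, 5.5, 0.091, 0.092), (0.4795, 0.05, 5.5, 0.091, 0.092)]
190 [(0.6323, -0.1377, 5.5, 0.089, 0.091), (0.6098, 0.0671, 5.5, 0.089, 0.091), (0.5685, -0.3463, 7.3, 0.117, 0.11), (0.5055, -0.1338, 5.5, 0.09, 0.091), (0.4795, 0.0505, 5.5, 0.091, 0.091)]
220 [(0.6322, -0.138, 5.5, 0.086, 0.09), (0.609, 0.0673, 5.5, 0.087, 0.09), (0.5684, -0.3464, 7.3, 0.116, 0.11), (0.5054, -0.1341, 5.5, 0.087, 0.09), (0.48, 0.0505, 5.5, 0.09, 0.09)]
[ 0.5200466  -0.03931955  0.32005266] [np.float64(0.0), np.float64(-0.047106450709642665), np.float64(0.99888987496197), np.float64(0.0)] 4.35 0.0008353079423519493
[[0.43, 0.08, -0.13], [0.43, 0.08, -0.13], [0.43, 0.08, -0.13], [0.43, 0.08, -0.13], [0.43, 0.08, -0.13]] 4.35
```

View pics/w1.png

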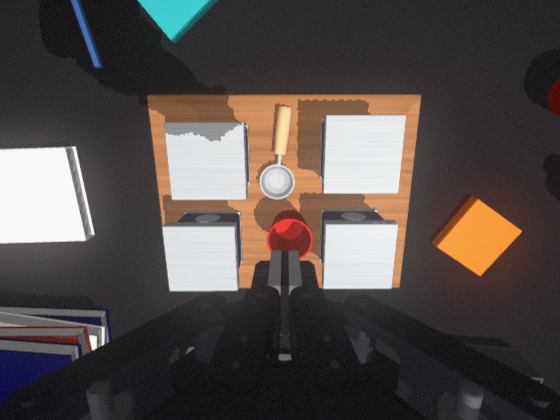

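The wrist view agrees with the top view to within 1 mm, and yaw is 5.5°. Lids are at (365,155), (207,160), (360,255) and (202,255), with the cup at (290,238) and the spoon between the near lids. Now the edge tests, 36 mm off-centre on the outer side, stopping at the first lid that gives.

```bash
cat >> h.py <<'E'
LID={1:(.4795,.0505),2:(.5052,-.1338),3:(.6095,.0672),4:(.632,-.1377)}
a=np.radians(5.5); EX=np.array([np.cos(a),np.sin(a)]); EY=np.array([-np.sin(a),np.cos(a)])
def at(xy,z): return [float(xy[0]),float(xy[1]),z]
E
python3 - <<'E'
from h import *
for i in(1,2,4,3):
    s=1 if i in(1,3) else -1
    xy=np.array(LID[i])+s*.036*EY
    p=bot.read_position()
    if p[2]>.2: bot.move_linear(at(xy,.115),speed=.2)
    else: bot.move_linear(at(xy,.115),speed=.15)
    bot.wait(.2); f0=bot.read_ft_force()
    h1=bot.move_linear(at(xy,.085),speed=.02,until_force=1.5); z1=bot.read_position()[2]; f1=bot.read_ft_force()
    h2=bot.move_linear(at(xy,z1-.006),speed=.015,until_force=1.5); p2=bot.read_position(); f2=bot.read_ft_force()
    print(i,h1,h2,"z",round(z1,4),round(p2[2],4),"xy err",np.round(p2[:2]-xy,4),"f",np.round([f0,f1,f2],2).tolist(),"t",bot.read_clock())
    loose = z1-p2[2]>.0025 or z1<.0895
    bot.move_linear(at(xy,.115),speed=.08)
    if loose: print("rocks",i); break
E
```

```text
1 True True z 0.092 0.0921 xy err [-0.0001  0.    ] f [[-0.56, 0.02, -1.12], [-1.65, -0.17, 4.79], [-1.19, -0.33, 5.72]] t 7.2
2 True True z 0.0921 0.0921 xy err [-0.  0.] f [[0.29, -1.13, -0.14], [-0.35, 0.47, 5.81], [-1.3, 0.46, 4.77]] t 10.9833
4 True True z 0.0921 0.0921 xy err [-0.0001  0.0001] f [[-0.37, -0.22, -0.62], [-0.9, -0.75, 4.13], [-0.19, -0.37, 3.24]] t 13.8917
3 True True z 0.0895 0.0894 xy err [0.     0.0003] f [[-0.16, -0.28, -0.44], [0.24, -0.76, 2.18], [-1.05, 0.14, 4.15]] t 17.9083
```

Lids 1, 2 and 4 are rigid at 92.1 mm. Lid 3 gave 2.6 mm, which matches pivoting about the stem edge (0.15 rad × about 16 mm). I'll confirm on its opposite edge, press the middle home, then re-test the edges.

```bash
cat >> h.py <<'E'
def probe(xy,zend,f,v=.02):
    bot.move_linear(at(xy,.110),speed=.12); bot.wait(.2)
    h=bot.move_linear(at(xy,zend),speed=v,until_force=f); z=bot.read_position()[2]; F=bot.read_ft_force()
    return h,round(z,4),round(F[2],2)
E
python3 - <<'E'
from h import *
c=np.array(LID[3])
r=probe(c-.036*EY,.085,1.5); print("opp",r); bot.move_linear(at(c-.036*EY,.11),speed=.08)
if r[1]<.0905:
    r=probe(c,.086,16,.012); bot.wait(.3); print("press",r,bot.read_position()[2],bot.read_ft_force()[2])
    bot.move_linear(at(c,.11),speed=.06)
    for s in(1,-1):
        print("check",s,probe(c+s*.036*EY,.082,1.5)); bot.move_linear(at(c+s*.036*EY,.11),speed=.08)
print(bot.read_clock())
E
```

```text
opp (True, np.float64(0.0895), np.float64(3.67))
press (False, np.float64(0.0881), np.float64(13.9)) 0.08803481048485802 13.912916830638085
check 1 (True, np.float64(0.0881), np.float64(4.4))
check -1 (True, np.float64(0.0881), np.float64(5.14))
28.85
```

Lid 3 is home at 88.1 mm, 4.0 mm lower and rigid at both edges. I'll retreat, take a last look and hand in.

```bash
python3 - <<'E'
from h import *
bot.move_linear([.52,-.04,.32],speed=.2)
p=bot.read_position();q=bot.read_tool_rot();im=bot.camera("wrist")
K,W=cam("wrist",p,q); print(quads(im,K,W,150))
cv2.imwrite("pics/w2.png",im[:,:,::-1])
bot.wait(.3); print(bot.read_ft_force(),bot.read_clock())
E
```

```text
[(0.6318, -0.1376, 5.4, 0.091, 0.091), (0.6077, 0.0657, 5.4, 0.09, 0.09), (0.5686, -0.3451, 7.3, 0.118, 0.108), (0.506, -0.1337, 5.6, 0.091, 0.091), (0.4795, 0.0502, 5.5, 0.091, 0.091)]
[-0.06685217 -0.16276998  0.91416635] 30.55
```

View pics/w2.png

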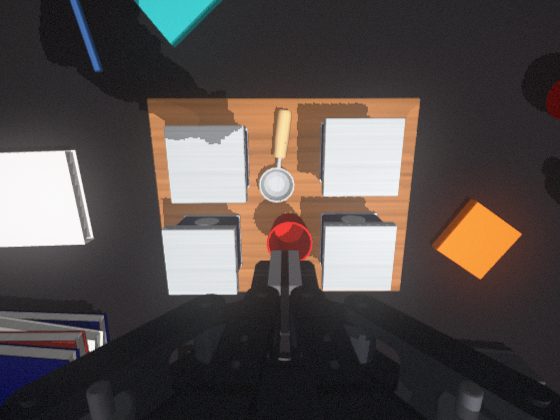

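The final view is unchanged: cup at (290,241), spoon at (278,180), and all lids in place. Lid 3 at (359,257) sits slightly smaller in the image, which fits it being lower.

```bash
python3 -c "
from cell import bot
bot.close_job()"
```

```text
the job is handed in; nothing more can be done
```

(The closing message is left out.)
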